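# Bridge the gap from the lorry to the slide

## Robot

A 7-joint arm with a two-finger parallel gripper is mounted at the origin on the work surface. World frame = base frame: x ahead of the robot, y to its left, z up, the work surface at z = 0. Lengths are in m, angles in rad, forces in N, time in s.
With the tool pointing down it reaches from about 0.4 to 0.85 m from the base axis. Payload 10.4 kg.
Tool frame: the origin (TCP) lies at the very end of the fingers, on their centre line; the grasp point (between the pads) lies 19 mm behind it; z points along the fingers, y is the line along which they close (so a half turn about z gives the same grasp; the last joint's range is limited). The gripper opens to 85 mm and grips with 20 to 120 N. Pads are 22 mm wide; open, the fingers measure 114 mm over their backs; the gripper's body (76 mm by 85 mm) begins 54 mm behind the grasp point. The pads swing forward as they close: fully open they stand 13 mm farther back than shut.
Start: joints at [1.307, 0.332, -0.065, 1.46, 0.022, 1.35, -0.088], TCP at [0.149, -0.607, 0.231] pointing down, gripper open.
Joint ranges: [-2.6, 2.6], [-0.5, 2.12], [-1.47, 1.34], [0.16, 2.42], [-1.27, 4.41], [0.06, 2.06], [-2.6, 2.6]. Speed limits (rad/s): [2.22, 2.22, 2.79, 2.79, 3.14, 3.14, 3.14].

## Interface

Orientations are given as a unit quaternion [x, y, z, w].
In Python, from workcell import * gives the robot as it stands.
- The arm moves only by the tool step_arm, never from a script. Its argument "commands" is one flat list of numbers, 7 for each row, row after row: the finger opening in mm, from 0 to 85.4, then the shift along the world's x, y, z as a fraction of full scale, then the turn, a rotation vector about the world's x, y, z as a fraction of full scale. A call has exactly 10 rows; each row is the pose to reach, as a shift and turn from the pose commanded when the call began, turning the shorter way round; what a row does not reach only later rows make up. Full scale, the value 1, is 0.6 m for a shift and pi rad for a turn. A row lasts 1/8 s, in which the tool goes at most 62.5 mm and 10.7 degrees, less where a joint would pass 70% of its speed; a pose out of reach is approached as far as the arm can. A call with a number of a shift or a turn outside -1 to 1 is refused whole. A call with a gripper value outside its range is refused whole. The fingers move at their own pace and stop on an object; "squeeze" is the grip in N (left out, the last holds). Time passes only in rows, so rows that repeat a pose let the fingers close, or fill a call up. It gives the time, the measured TCP pose, the force, the opening and the grip force at its end, in the units of the state.
- get_obs(): the state, without advancing time (a new reading comes with each control period).
- camera(name): name is "scene" or "top"; returns the picture (480x640x3 uint8, red, green, blue); there is no depth.
- camera_params(name): a dict with "mtx" (3x3 intrinsics, pixels), "dist" ([k1, k2, p1, p2, k3] as OpenCV has them; the pictures are not rectified), "extrinsics" (4x4, takes a point from world to camera coordinates). Camera axes: x right, y down, z forward; pixel columns grow to the right and rows downward; lengths in m; the calibration is good to about 2 mm. A picture is of the moment at which its call begins. camera_params takes no time and is no camera call.
- hand_in(): hands the job in; it is judged then, once.
The state is a dict: "clock": time; "joint_pos": joint angles; "joint_velocities": joint speeds; "tau": joint torques, N m; "position": TCP position; "ee_rot": TCP orientation; "ft_force": force on the tool from outside, world axes, zero at the start; "torque": the same for the moment, N m; "grip_width": opening from 0.0 (shut) to 1.0 (fully open); "grasp_force": force on a finger pad.
Only numpy, scipy, OpenCV 4.12 (cv2) and the standard library are available. Lean on these libraries where they do the work, as an engineer would, in place of code of your own. Each camera call takes 0.05 s, during which the arm holds its last target. There are 200 camera calls.

## Task

The thin loading plate lies flat on the track section: slide it, notched end first, out over the near edge (the one facing the robot) until that end hangs out far enough to take hold of, and pick it up by the overhanging end. Lay it flat across the gap between the slide's top landing and the lorry's deck, notched end on the landing and plain end on the deck, straight in line with the slide and centred on it: set it down, do not drop it, then let go. Leave the other things where they are.

Things in the scene. Friction and masses are not known exactly. Their poses are not given: they have to be found in the camera images.
- plate: The loading plate (loose): flat aluminium, in mm 160 long, 58 wide, 3 thick, about 65 g. Origin: centre of the underside; x runs along it to the plain straight end, y across, z up. The end at x = -80 has a V notch, 34 wide at the mouth, 45 deep; the long sides are straight throughout. Starts flat on the track, square to within 9 degrees, notched end to the near edge. Overhangs under 80 do not tip.
- plate_notch (a point): Middle of the plate's notched end, at underside level (between the two prongs); axes as the plate.
- plate_tail (a point): Middle of the plate's plain end, at underside level; axes as the plate.
- track: Track section (fixed): grey painted masonite board on a frame, 300 mm deep, 440 wide, level top 45 above the table; the braided slots are flush. The board, 6 thick, stands 7 proud of the frame. Origin: on the table under the middle of the near edge; x points away from the robot in over the board (0 to 300), y left along the edge. Before the near edge is open space down to the table.
- slide: Polished aluminium slide (fixed), 74 mm wide: level landing 60 long, top 66 above the table, without flanges, then a slope with 8 high flanges running 140 down onto the track; dark guide slot along the middle. Origin: on the table under the middle of the landing's free high edge; y points along the slide across the gap to the lorry (landing y = -60 to 0), x across, z up.
- lorry: Yellow plastic transporter lorry (fixed): flat deck 80 mm wide, 234 long, top 66 above the table, level with the slide's landing, no sides; cab 124 high at the far end. Origin: on the table under the middle of the deck's tail edge; y points from tail to cab, z up. The gap from the landing to this edge is 88 to 98 wide, open down to the table.
- car: Bystander: chrome open-wheel racing car, 130 x 54 x 33 mm, standing on the lorry's deck 95 or more from the tail edge. Origin: under its centre.
- bumper: Bystander: orange rubber bumper block 30 x 60 x 28 mm on the track. Origin: centre of its underside.
- figure_base: Bystander: round blue tin base of a pit crew figure, 54 mm across, 20 high with its two pins, on the track. Origin: centre of its underside.
- wheel_a: Bystander: spare racing wheel lying flat on the track, 25 mm across, 15 high. Origin: centre of its underside.
- wheel_b: Bystander: a second such wheel.
- controller: Bystander: black pistol-shaped hand controller lying on the table, about 95 x 85 x 27 mm. Origin: under its body.
- oil: Bystander: small upright oil bottle, 30 mm across, 75 high, on the table. Origin: centre of its underside.
- screwdriver: Bystander: screwdriver 170 mm long lying on the table. Origin: near its middle, on the table.
There are look-alikes about, which are no part of the job. Several things have the shape of the plate; the one meant has the colours described above. What is shaped like the slide but red is not meant.

How it is judged:
On the way:
1. the plate lies flat on the track section with its notched end at least 25 mm out past the near edge (x of plate_notch in the frame of track below -0.025 m and angle between plate's own z axis and vertical below 0.06 rad and z of plate_notch in the frame of track between 0.041 and 0.05 m and x of plate_tail in the frame of track between 0.02 and 0.3 m and z of plate_tail in the frame of track between 0.041 and 0.05 m), for 0.2 s.
At the end, for the whole second after the job is handed in: The plate lies at rest and flat (both ends within 4 mm of the height of the decks) across the gap: notched end 6 to 55 mm in on the slide's landing, plain end at least 6 mm in on the lorry's deck, the middle of each end within 15 mm of the slide's centre line; nothing holds it (y of plate_notch in the frame of slide between -0.055 and -0.006 m and y of plate_tail in the frame of lorry above 0.006 m and x of plate_notch in the frame of slide between -0.015 and 0.015 m and x of plate_tail in the frame of slide between -0.015 and 0.015 m and z of plate_notch in the frame of slide between 0.062 and 0.07 m and z of plate_tail in the frame of slide between 0.062 and 0.07 m and linear speed of plate below 0.02 m/s and angular speed of plate below 0.2 rad/s); the robot touches nothing.
It fails at once if one of the bystanders (car, bumper block, figure base, spare wheels, controller, oil bottle, screwdriver) is moved more than 30 mm (distance of any of car, bumper, figure_base, wheel_a, wheel_b, controller, oil, screwdriver from where it was at the start of the episode above 0.03 m).
It fails at once if the plate is dropped onto the decks, falling at over 0.6 m/s (a drop of about 18 mm) (linear speed of plate above 0.6 m/s and horizontal distance between plate and slide below 0.12 m and height (world z) of plate below 0.08 m).
It also fails if it takes over 64 s, if anything falls off the work surface, if the arm or the gripper's body presses on something with over 40 N, if the wrist force passes 120 N, or if a joint passes its speed limit or range.

## Working session

There is one attempt and no reset: what is moved stays moved. The work goes in short steps, Python scripts to look and compute and a tool call to move; the robot and the scene stay as the last step left them, time stands still between calls to the robot, and variables do not carry over. Pictures are saved under pics/ and viewed, at most 10 in all, crops included, and the job is handed in when it is done.

Besides the shell and the picture viewer there is one more tool, called after "Request:" as name(argument=value, ...) on one line, values as JSON. step_arm: Moves the arm, as the interface text tells. Its arguments: {"type":"object","properties":{"commands":{"type":"array","items":{"type":"number"}},"squeeze":{"type":"number"}},"required":["commands"]}

```bash
mkdir -p pics; ls
cat > h.py <<'E'
from workcell import *
import numpy as np, cv2
def ray(name,uv,z):
    P=camera_params(name);K=np.array(P["mtx"]);d=np.array(P["dist"]);E=np.array(P["extrinsics"])
    n=cv2.undistortPoints(np.array(uv,float).reshape(-1,1,2),K,d).reshape(-1,2)
    R=E[:3,:3];c=-R.T@E[:3,3]
    D=np.c_[n,np.ones(len(n))]@R
    return c+D*((z-c[2])/D[:,2])[:,None]
def proj(name,X):
    P=camera_params(name);E=np.array(P["extrinsics"])
    return cv2.projectPoints(np.array(X,float).reshape(-1,1,3),cv2.Rodrigues(E[:3,:3])[0],E[:3,3],np.array(P["mtx"]),np.array(P["dist"]))[0].reshape(-1,2)
def snap(name,f):
    im=camera(name)[:,:,::-1].copy();cv2.imwrite(f"pics/{f}.png",im);return im
E
python3 - <<'E'
from h import *
a=snap("top","top0");b=snap("scene","scene0")
for n in("top","scene"):
    E=np.array(camera_params(n)["extrinsics"]);print(n,-E[:3,:3].T@E[:3,3],camera_params(n)["mtx"])
o=get_obs();print(o["clock"],o["position"],o["ee_rot"],o["grip_width"])
E
```

```text
pics
top [0.28373961 0.08967606 1.62469575] [[559.75623187   0.         312.50101516]
 [  0.         559.75623187 241.70114913]
 [  0.           0.           1.        ]]
scene [ 1.13225994 -0.16244447  0.99886188] [[519.6867728    0.         319.76923904]
 [  0.         519.6867728  237.31290479]
 [  0.           0.           1.        ]]
0.1 [ 0.14897211 -0.60664803  0.23060926] [ 9.92756983e-01  1.20138219e-01 -1.06557172e-04 -6.07950719e-04] 1.0020982524965787
```

View pics/top0.png

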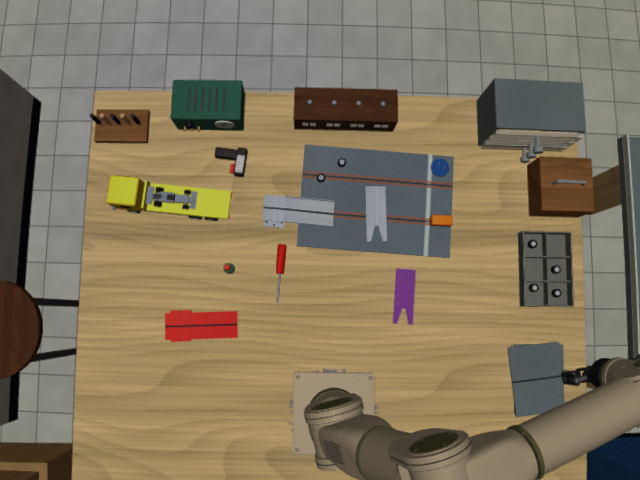

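View pics/scene0.png

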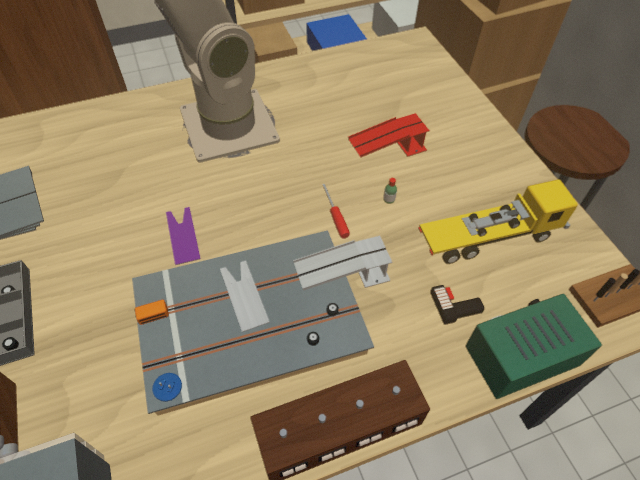

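Plate-shaped things in the top view are the aluminium one on the track at (376,213) and a purple one on the table at (404,297). I choose the aluminium one. Of the slides, silver (298,210) is meant and red (202,325) is not. I'll check this in a close crop.

Run:
```python
import cv2
a=cv2.imread("pics/top0.png");c=a[140:270,200:460];cv2.imwrite("pics/c0.png",cv2.resize(c,(780,390),interpolation=cv2.INTER_CUBIC))
```

```text
(no output)
```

View pics/c0.png

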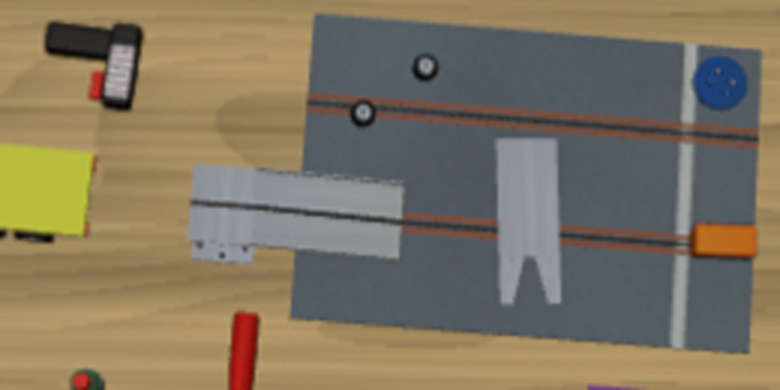

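The crop shows the silver plate with its plain end at crop (497–556,139) and prongs at (501–560,303). The near edge runs (291,318)–(748,352). The slide's slot starts at (190,203), and the lorry's tail edge is at about (93,155)–(86,235).

```bash
python3 - <<'E'
from h import *
np.set_printoptions(precision=4,suppress=True)
c=lambda l:[((x+.5)/3-.5+200,(y+.5)/3-.5+140) for x,y in l]
T=lambda l,z:ray("top",c(l),z)
p=T([(497,139),(556,139),(501,304),(560,302)],.048);print("plate",p,)
t=(p[0]+p[1])/2;n=(p[2]+p[3])/2;print(np.linalg.norm(t-n),np.linalg.norm(p[0]-p[1]),"axis",np.degrees(np.arctan2(*(t-n)[[1,0]])),(t+n)/2)
e=T([(291,318),(748,352),(315,15),(761,50)],.045);print("track",e,np.linalg.norm(e[0]-e[1]),np.linalg.norm(e[0]-e[2]),"x dir",np.degrees(np.arctan2(-(e[0]-e[1])[0],(e[0]-e[1])[1])),np.degrees(np.arctan2(*(e[2]-e[0])[[1,0]])))
s=T([(190,203),(254,208)],.066);print("slide",s)
s2=T([(193,166),(191,240)],.066);print(s2,np.linalg.norm(s2[0]-s2[1]))
l=T([(95,153),(86,236)],.066);print("lorry",l,np.linalg.norm(l[0]-l[1]),l.mean(0))
print(ray("scene",[(296,263),(387,240),(420,222),(429,252),(235,262)],.066))
print("oil,screw,bump",T([(87,382)],.07),T([(245,316)],.03),T([(725,242)],.073))
E
python3 - <<'E'
import cv2
a=cv2.imread("pics/scene0.png");c=a[170:350,210:470];cv2.imwrite("pics/c1.png",cv2.resize(c,(780,540),interpolation=cv2.INTER_CUBIC))
E
```

```text
plate [[ 0.6495 -0.0805  0.048 ]
 [ 0.651  -0.1376  0.048 ]
 [ 0.4896 -0.0853  0.048 ]
 [ 0.4926 -0.1416  0.048 ]]
0.15920195837679274 0.057067376794436714 axis 1.5746389564887457 [ 0.5707 -0.1112  0.048 ]
track [[ 0.4724  0.1136  0.045 ]
 [ 0.4487 -0.323   0.045 ]
 [ 0.7696  0.0971  0.045 ]
 [ 0.7464 -0.3406  0.045 ]] 0.437242495304299 0.2976555742087514 x dir -3.1115372447700893 -3.18488927271603
slide [[0.5771 0.211  0.066 ]
 [0.5736 0.1505 0.066 ]]
[[0.6127 0.2093 0.066 ]
 [0.5418 0.209  0.066 ]] 0.07096199367150673
lorry [[0.6234 0.3026 0.066 ]
 [0.5436 0.308  0.066 ]] 0.08004994609131762 [0.5835 0.3053 0.066 ]
[[ 0.5476  0.0119  0.066 ]
 [ 0.5602  0.2205  0.066 ]
 [ 0.5405  0.3122  0.066 ]
 [ 0.6213  0.2927  0.066 ]
 [ 0.4998 -0.1096  0.066 ]]
oil,screw,bump [[0.4057 0.3013 0.07  ]] [[0.4752 0.1579 0.03  ]] [[ 0.5498 -0.2949  0.073 ]]
```

View pics/c1.png

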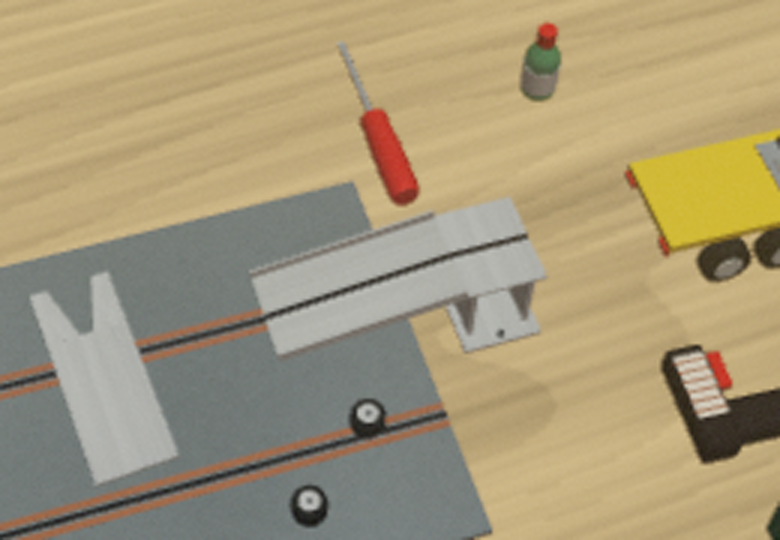

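The picture confirms the plate, the slide with its level landing, and the lorry's tail edge. The sizes agree: plate 159×57, track 437×298, landing 71 wide, gap about 94 mm.

**Plan**
1. Push the plain end with shut fingers.
2. Grip the long sides at the overhang, tool down.
3. Turn the plate about +85° and lay it with the fingers in the gap.

Request:
step_arm(commands=[0, 0.8767, 0.831, 0, 0, 0, -0.068, 0, 0.8767, 0.831, 0, 0, 0, -0.068, 0, 0.8767, 0.831, 0, 0, 0, -0.068, 0, 0.8767, 0.831, 0, 0, 0, -0.068, 0, 0.8767, 0.831, 0, 0, 0, -0.068, 0, 0.8767, 0.831, 0, 0, 0, -0.068, 0, 0.8767, 0.831, 0, 0, 0, -0.068, 0, 0.8767, 0.831, 0, 0, 0, -0.068, 0, 0.8767, 0.831, 0, 0, 0, -0.068, 0, 0.8767, 0.831, 0, 0, 0, -0.068], squeeze=60)

```text
clock: 1.35
position: [0.6027, -0.1767, 0.2311]
ee_rot: [1.0, 0.013, -0.0, 0.0]
ft_force: [0.2, -0.9, 0.1]
grip_width: -0.001
grasp_force: 0.0
```

Request:
step_arm(commands=[0, 0.12, 0.115, -0.1, 0, 0, 0, 0, 0.12, 0.115, -0.2, 0, 0, 0, 0, 0.12, 0.115, -0.25, 0, 0, 0, 0, 0.12, 0.115, -0.25, 0, 0, 0, 0, 0.12, 0.115, -0.25, 0, 0, 0, 0, 0.12, 0.115, -0.25, 0, 0, 0, 0, 0.12, 0.115, -0.25, 0, 0, 0, 0, 0.12, 0.115, -0.25, 0, 0, 0, 0, 0.12, 0.115, -0.25, 0, 0, 0, 0, 0.12, 0.115, -0.25, 0, 0, 0])

```text
clock: 2.6
position: [0.6736, -0.1091, 0.0814]
ee_rot: [1.0, 0.014, -0.0, 0.0]
ft_force: [-0.5, 0.4, 0.5]
grip_width: 0.005
grasp_force: 0.0
```

Request:
step_arm(commands=[0, 0, 0, -0.03, 0, 0, 0, 0, 0, 0, -0.045, 0, 0, 0, 0, 0, 0, -0.05, 0, 0, 0, 0, 0, 0, -0.053, 0, 0, 0, 0, 0, 0, -0.056, 0, 0, 0, 0, 0, 0, -0.0583, 0, 0, 0, 0, 0, 0, -0.0583, 0, 0, 0, 0, 0, 0, -0.0583, 0, 0, 0, 0, 0, 0, -0.0583, 0, 0, 0, 0, 0, 0, -0.0583, 0, 0, 0])

```text
clock: 3.85
position: [0.6736, -0.109, 0.0464]
ee_rot: [1.0, 0.014, 0.0, 0.0]
ft_force: [-0.1, 0.8, 0.2]
grip_width: 0.002
grasp_force: 0.0
```

Request:
step_arm(commands=[0, 0, 0, -0.0012, 0, 0, 0, 0, -0.0093, -0.0003, -0.0012, 0, 0, 0, 0, -0.0186, -0.0005, -0.0012, 0, 0, 0, 0, -0.0279, -0.0008, -0.0012, 0, 0, 0, 0, -0.0372, -0.001, -0.0012, 0, 0, 0, 0, -0.0465, -0.0013, -0.0012, 0, 0, 0, 0, -0.0558, -0.0015, -0.0012, 0, 0, 0, 0, -0.0651, -0.0018, -0.0012, 0, 0, 0, 0, -0.0744, -0.002, -0.0012, 0, 0, 0, 0, -0.083, -0.0023, -0.0012, 0, 0, 0])

```text
clock: 5.1
position: [0.6235, -0.1105, 0.0457]
ee_rot: [1.0, 0.014, 0.0, 0.0]
ft_force: [1.2, 0.0, -0.4]
grip_width: 0.002
grasp_force: 0.4
```

Run:
```python
from h import *
b=snap("scene","s2");a=snap("top","t2")
print(get_obs()["ft_force"],get_obs()["position"])
c=np.vstack([cv2.resize(b[180:340,190:400],(630,480),interpolation=cv2.INTER_CUBIC)]);cv2.imwrite("pics/s2c.png",c)
```

```text
[ 0.10247368  0.24402198 -0.23180354] [ 0.62328177 -0.11054174  0.04567116]
```

View pics/s2c.png

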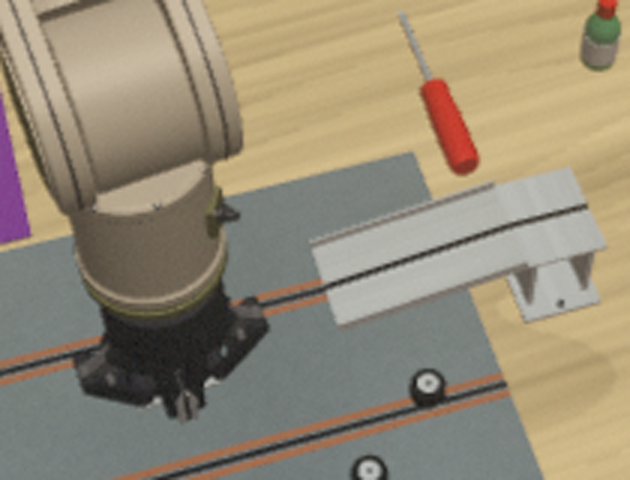

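The picture shows the fingers at crop (180,405) with no plate behind them, so the plate is being pushed ahead. I'll continue.

Request:
step_arm(commands=[0, -0.009, -0.0003, 0, 0, 0, 0, 0, -0.018, -0.0005, 0, 0, 0, 0, 0, -0.027, -0.0008, 0, 0, 0, 0, 0, -0.036, -0.001, 0, 0, 0, 0, 0, -0.045, -0.0013, 0, 0, 0, 0, 0, -0.054, -0.0015, 0, 0, 0, 0, 0, -0.063, -0.0018, 0, 0, 0, 0, 0, -0.072, -0.002, 0, 0, 0, 0, 0, -0.08, -0.0022, 0, 0, 0, 0, 0, -0.0855, -0.0024, 0, 0, 0, 0])

```text
clock: 6.45
position: [0.5722, -0.1119, 0.0456]
ee_rot: [1.0, 0.014, -0.0, 0.0]
ft_force: [0.7, 0.3, 0.3]
grip_width: 0.0
grasp_force: 0.2
```

Request:
step_arm(commands=[0, 0.01, 0, 0, 0, 0, 0, 0, 0.02, 0, 0, 0, 0, 0, 0, 0.02, 0, 0.1, 0, 0, 0, 0, 0.02, 0, 0.2, 0, 0, 0, 0, 0.12, 0, 0.25, 0, 0, 0, 0, 0.22, 0, 0.25, 0, 0, 0, 0, 0.3, 0, 0.25, 0, 0, 0, 0, 0.3, 0, 0.25, 0, 0, 0, 0, 0.3, 0, 0.25, 0, 0, 0, 0, 0.3, 0, 0.25, 0, 0, 0])

```text
clock: 7.7
position: [0.752, -0.1122, 0.1967]
ee_rot: [1.0, 0.013, 0.0, 0.0]
ft_force: [-0.4, -0.0, -0.5]
grip_width: 0.0
grasp_force: 0.0
```

Run:
```python
from h import *
b=snap("scene","s3");a=snap("top","t3")
o=get_obs();print(o["clock"],o["position"])
f=lambda i:cv2.resize(i,None,fx=3,fy=3,interpolation=cv2.INTER_CUBIC)
cv2.imwrite("pics/s3c.png",np.hstack([f(b[180:340,190:310]),f(a[170:330,330:450])]))
```

```text
7.8 [ 0.75208855 -0.11231564  0.1969213 ]
```

View pics/s3c.png

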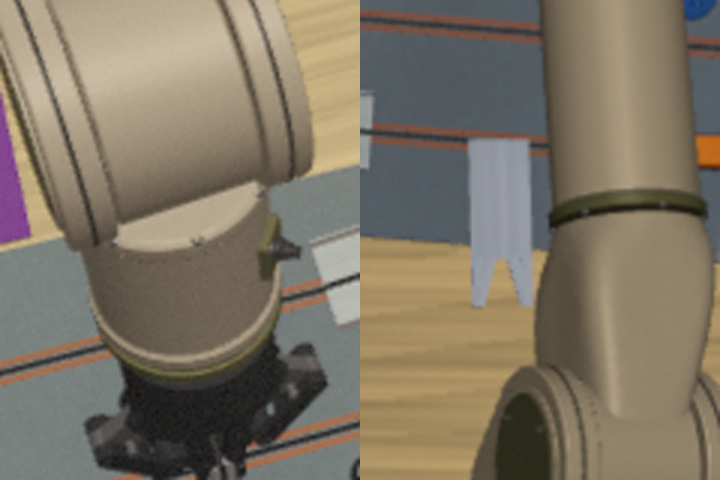

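The right half (top view) shows the plate pushed out, with its plain end at (468–530,139) and prong tips at (472,306) and (532,305).

Run:
```python
from h import *
np.set_printoptions(precision=4,suppress=True)
p=ray("top",[(330+(x-360+.5)/3-.5,170+(y+.5)/3-.5) for x,y in [(469,139),(530,139),(472,306),(533,305)]],.048);print(p)
t=(p[0]+p[1])/2;n=(p[2]+p[3])/2;u=(t-n)/np.linalg.norm(t-n);print(np.linalg.norm(t-n),np.degrees(np.arctan2(u[1],u[0])),"n",n,"grip",n+.038*u, "edge x",.4724-.0542*(.1136-n[1]))
```

```text
[[ 0.5617 -0.0829  0.048 ]
 [ 0.563  -0.1415  0.048 ]
 [ 0.4021 -0.0869  0.048 ]
 [ 0.4041 -0.1447  0.048 ]]
0.159283918274715 1.2846170361722307 n [ 0.4031 -0.1158  0.048 ] grip [ 0.4411 -0.1149  0.048 ] edge x 0.45996870829426134
```

Request:
step_arm(commands=[85, -0.1, -0.0045, 0, 0, 0, 0, 85, -0.2, -0.0045, 0, 0, 0, 0, 85, -0.3, -0.0045, 0, 0, 0, 0, 85, -0.4, -0.0045, 0, 0, 0, 0, 85, -0.5, -0.0045, 0, 0, 0, 0, 85, -0.5233, -0.0045, 0, 0, 0, 0, 85, -0.5233, -0.0045, -0.08, 0, 0, 0, 85, -0.5233, -0.0045, -0.12, 0, 0, 0, 85, -0.5233, -0.0045, -0.12, 0, 0, 0, 85, -0.5233, -0.0045, -0.12, 0, 0, 0])

```text
clock: 9.05
position: [0.4394, -0.1147, 0.1249]
ee_rot: [1.0, 0.014, 0.001, 0.0]
ft_force: [0.6, 0.6, -0.8]
grip_width: 0.997
grasp_force: 0.0
```

Request:
step_arm(commands=[85, -0.002, 0, -0.04, 0, 0, 0, 85, -0.002, 0, -0.08, 0, 0, 0, 85, -0.002, 0, -0.11, 0, 0, 0, 85, -0.002, 0, -0.14, 0, 0, 0, 85, -0.002, 0, -0.16, 0, 0, 0, 85, -0.002, 0, -0.1708, 0, 0, 0, 85, -0.002, 0, -0.1708, 0, 0, 0, 85, -0.002, 0, -0.1708, 0, 0, 0, 65, -0.002, 0, -0.1708, 0, 0, 0, 65, -0.002, 0, -0.1708, 0, 0, 0])

```text
clock: 10.3
position: [0.4375, -0.1146, 0.0214]
ee_rot: [1.0, 0.014, 0.0, 0.0]
ft_force: [-0.1, 0.1, -0.2]
grip_width: 0.762
grasp_force: 0.0
```

Request:
step_arm(commands=[60, 0, 0, 0, 0, 0, 0, 57, 0, 0, 0, 0, 0, 0, 54, 0, 0, 0, 0, 0, 0, 50, 0, 0, 0, 0, 0, 0, 50, 0, 0, 0, 0, 0, 0, 50, 0, 0, 0, 0, 0, 0, 50, 0, 0, 0, 0, 0, 0, 50, 0, 0, 0, 0, 0, 0, 50, 0, 0, 0, 0, 0, 0, 50, 0, 0, 0, 0, 0, 0])

```text
clock: 11.55
position: [0.4374, -0.1146, 0.0214]
ee_rot: [1.0, 0.014, 0.0, 0.0]
ft_force: [-1.6, -0.2, 5.1]
grip_width: 0.657
grasp_force: 62.2
```

Held at 62 N with an opening of about 57 mm. Lift.

Request:
step_arm(commands=[50, 0, 0, 0.005, 0, 0, 0, 50, 0, 0, 0.015, 0, 0, 0, 50, 0, 0, 0.03, 0, 0, 0, 50, 0, 0, 0.06, 0, 0, 0, 50, 0, 0, 0.1, 0, 0, 0, 50, 0, 0, 0.15, 0, 0, 0, 50, 0, 0, 0.2, 0, 0, 0, 50, 0, 0, 0.23, 0, 0, 0, 50, 0, 0, 0.23, 0, 0, 0, 50, 0, 0, 0.23, 0, 0, 0])

```text
clock: 12.8
position: [0.4369, -0.1145, 0.1586]
ee_rot: [1.0, 0.014, -0.0, -0.0]
ft_force: [0.3, -0.2, -1.0]
grip_width: 0.654
grasp_force: 63.6
```

Run:
```python
from h import *
b=snap("scene","s4");a=snap("top","t4")
o=get_obs();print(o["clock"],o["position"],o["grasp_force"])
f=lambda i:cv2.resize(i,None,fx=2,fy=2,interpolation=cv2.INTER_CUBIC)
cv2.imwrite("pics/s4c.png",np.hstack([f(b[100:340,150:330]),f(a[130:370,300:480])]))
```

```text
12.9 [ 0.43677407 -0.1144242   0.1582549 ] 63.57575476169586
```

View pics/s4c.png

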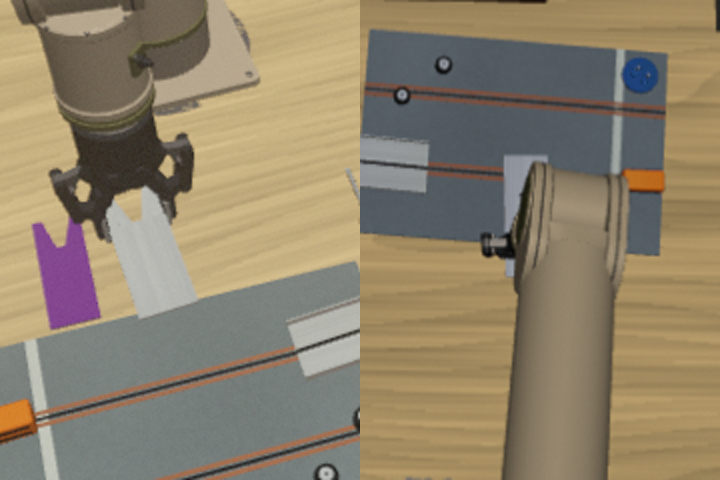

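The picture shows the plate held and about level, with its tail corners at crop (138,318) and (197,298). I'll check the tail height by reprojection.

Run:
```python
from h import *
np.set_printoptions(precision=4,suppress=True)
for z in (.16,.17,.18,.186,.19):
    p=ray("scene",[(150+138/2,100+317/2),(150+197/2,100+298/2)],z);print(z,p.mean(0),np.linalg.norm(p[0]-p[1]))
for z in (.18,.186,.19):
    p=ray("top",[(300+(503-360)/2,130+155/2),(300+(548-360)/2,130+155/2)],z);print("top",z,p.mean(0),np.linalg.norm(p[0]-p[1]))
```

```text
0.16 [ 0.5441 -0.1119  0.16  ] 0.059611437717212445
0.17 [ 0.5511 -0.1125  0.17  ] 0.05890081491462877
0.18 [ 0.5581 -0.1131  0.18  ] 0.05819019211204512
0.186 [ 0.5623 -0.1135  0.186 ] 0.05776381843049492
0.19 [ 0.5651 -0.1137  0.19  ] 0.05747956930946147
top 0.18 [ 0.5622 -0.1126  0.18  ] 0.05957427535681505
top 0.186 [ 0.561  -0.1118  0.186 ] 0.05932685602916547
top 0.19 [ 0.5602 -0.1112  0.19  ] 0.05916190981073251
```

The tail is level (about 0.185) and centred, with the TCP 35 mm from the notched end. Next I carry and turn it.

Request:
step_arm(commands=[50, 0.01, 0.02, 0.02, 0, 0, 0.02, 50, 0.02, 0.05, 0.03, 0, 0, 0.05, 50, 0.04, 0.1, 0.03, 0, 0, 0.09, 50, 0.06, 0.15, 0.03, 0, 0, 0.13, 50, 0.08, 0.2, 0.03, 0, 0, 0.17, 50, 0.1, 0.25, 0.03, 0, 0, 0.21, 50, 0.12, 0.3, 0.03, 0, 0, 0.25, 50, 0.14, 0.35, 0.03, 0, 0, 0.29, 50, 0.155, 0.39, 0.03, 0, 0, 0.32, 50, 0.16, 0.4, 0.03, 0, 0, 0.33])

```text
clock: 14.15
position: [0.5334, 0.1281, 0.1776]
ee_rot: [0.86, 0.51, 0.0, -0.001]
ft_force: [-0.1, 0.2, -1.1]
grip_width: 0.658
grasp_force: 63.6
```

```bash
cat > r.py <<'E'
from h import *
from scipy.spatial.transform import Rotation as R
o=get_obs();x=R.from_quat(o["ee_rot"]).as_matrix()
yaw=np.degrees(np.arctan2(x[1,0],x[0,0]));p=np.array(o["position"])
print(o["clock"],p,"yaw",yaw,"tilt",x[:,2],o["grasp_force"],"F",o["ft_force"])
print("frac",(np.array([.5783,.233,.0424])-p)/.6,(87.1-yaw)/180)
E
python3 r.py
```

```text
14.15 [0.5333793  0.12809598 0.17755606] yaw 61.30021419057396 tilt [-7.93331244e-06  1.48199004e-03 -9.99998902e-01] 63.61874341964722 F [-0.13463627  0.16190868 -1.13504458]
frac [ 0.07486783  0.17484004 -0.2252601 ] 0.1433321433857002
```

Request:
step_arm(commands=[50, 0.015, 0.04, 0, 0, 0, 0.04, 50, 0.035, 0.08, 0, 0, 0, 0.08, 50, 0.055, 0.12, 0, 0, 0, 0.11, 50, 0.07, 0.16, 0, 0, 0, 0.135, 50, 0.075, 0.175, 0, 0, 0, 0.143, 50, 0.075, 0.175, -0.03, 0, 0, 0.143, 50, 0.075, 0.175, -0.07, 0, 0, 0.143, 50, 0.075, 0.175, -0.11, 0, 0, 0.143, 50, 0.075, 0.175, -0.14, 0, 0, 0.143, 50, 0.075, 0.175, -0.15, 0, 0, 0.143])

```text
clock: 15.4
position: [0.5777, 0.2293, 0.0856]
ee_rot: [0.728, 0.686, -0.001, -0.0]
ft_force: [0.6, 0.3, -0.2]
grip_width: 0.655
grasp_force: 63.6
```

```bash
python3 r.py;python3 - <<'E'
from h import *
b=snap("scene","s5");a=snap("top","t5")
f=lambda i:cv2.resize(i,None,fx=2,fy=2,interpolation=cv2.INTER_CUBIC)
cv2.imwrite("pics/s5c.png",np.hstack([f(b[150:310,280:480]),f(a[150:310,190:390])]))
E
```

```text
15.4 [0.57773525 0.22925763 0.08563997] yaw 86.62606865141987 tilt [-0.00167529 -0.0010886  -0.999998  ] 63.61789986491203 F [ 0.61920508  0.31380014 -0.22238144]
frac [ 0.00094124  0.00623728 -0.07206662] 0.0026329519365562407
```

View pics/s5c.png

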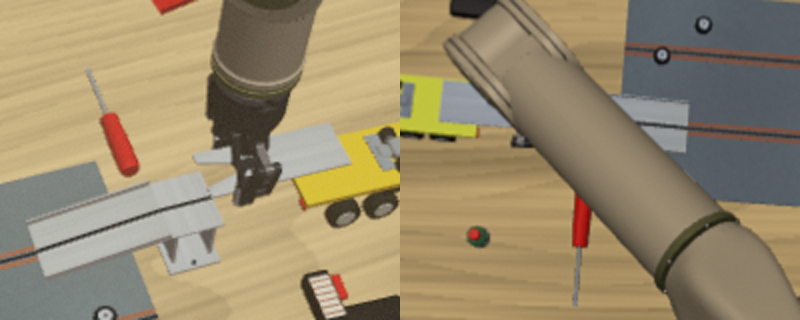

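The picture shows the plate in line over the gap, prong tips at left-crop (196,156) and (212,191), tail corners at (330,122) and (350,160). I'll compare these with the slide's line.

Run:
```python
from h import *
np.set_printoptions(precision=4,suppress=True)
g=lambda l,z:ray("scene",[(280+x/2,150+y/2) for x,y in l],z)
t=g([(330,122),(350,160)],.1125);n=g([(196,156),(212,191)],.1125);print(t,t.mean(0));print(n,n.mean(0))
c=lambda l:ray("scene",[(210+x/3,170+y/3) for x,y in l],.066)
print("slide",c([(512,198),(545,275),(527,237),(440,258)]),"lorry",c([(627,167),(664,252)]))
```

```text
[[0.5618 0.354  0.1125]
 [0.6153 0.3488 0.1125]] [0.5885 0.3514 0.1125]
[[0.5533 0.1967 0.1125]
 [0.6009 0.1935 0.1125]] [0.5771 0.1951 0.1125]
slide [[0.5454 0.2119 0.066 ]
 [0.6158 0.2056 0.066 ]
 [0.5812 0.2075 0.066 ]
 [0.5761 0.1408 0.066 ]] lorry [[0.5491 0.3053 0.066 ]
 [0.6277 0.295  0.066 ]]
```

Request:
step_arm(commands=[50, 0.004, 0.003, -0.01, 0, 0, 0.002, 50, 0.004, 0.003, -0.02, 0, 0, 0.002, 50, 0.004, 0.003, -0.03, 0, 0, 0.002, 50, 0.004, 0.003, -0.04, 0, 0, 0.002, 50, 0.004, 0.003, -0.048, 0, 0, 0.002, 50, 0.004, 0.003, -0.054, 0, 0, 0.002, 50, 0.004, 0.003, -0.058, 0, 0, 0.002, 50, 0.004, 0.003, -0.06, 0, 0, 0.002, 50, 0.004, 0.003, -0.06, 0, 0, 0.002, 50, 0.004, 0.003, -0.06, 0, 0, 0.002])

```text
clock: 16.75
position: [0.5808, 0.2323, 0.0513]
ee_rot: [0.725, 0.689, 0.0, 0.0]
ft_force: [-1.2, -0.2, -0.3]
grip_width: 0.657
grasp_force: 63.6
```

```bash
python3 r.py
```

```text
16.75 [0.58080889 0.23229008 0.05130584] yaw 87.05638410907999 tilt [ 2.70176458e-04  1.19073814e-04 -9.99999956e-01] 63.6333167552948 F [-1.18472169 -0.15795025 -0.26098375]
frac [-0.00418148  0.00118321 -0.01484307] 0.0002423105051111602
```

Request:
step_arm(commands=[50, 0, 0, -0.004, 0, 0, 0, 50, 0, 0, -0.007, 0, 0, 0, 50, 0, 0, -0.009, 0, 0, 0, 50, 0, 0, -0.011, 0, 0, 0, 50, 0, 0, -0.0125, 0, 0, 0, 50, 0, 0, -0.0135, 0, 0, 0, 50, 0, 0, -0.014, 0, 0, 0, 50, 0, 0, -0.0145, 0, 0, 0, 50, 0, 0, -0.0145, 0, 0, 0, 50, 0, 0, -0.0145, 0, 0, 0])

```text
clock: 18.0
position: [0.5807, 0.2322, 0.0429]
ee_rot: [0.725, 0.689, 0.0, 0.0]
ft_force: [-2.1, -0.6, 4.4]
grip_width: 0.655
grasp_force: 64.0
```

Light contact (4.4 N). I'll lower a touch more and open.

Request:
step_arm(commands=[50, 0, 0, -0.0005, 0, 0, 0, 50, 0, 0, -0.0008, 0, 0, 0, 57, 0, 0, -0.0008, 0, 0, 0, 60, 0, 0, -0.0008, 0, 0, 0, 64, 0, 0, -0.0008, 0, 0, 0, 70, 0, 0, -0.0008, 0, 0, 0, 78, 0, 0, -0.0008, 0, 0, 0, 85, 0, 0, -0.0008, 0, 0, 0, 85, 0, 0, -0.0008, 0, 0, 0, 85, 0, 0, -0.0008, 0, 0, 0])

```text
clock: 19.25
position: [0.5807, 0.2322, 0.042]
ee_rot: [0.725, 0.689, 0.0, 0.0]
ft_force: [-0.4, -0.5, 0.9]
grip_width: 0.993
grasp_force: 0.0
```

Request:
step_arm(commands=[85, 0, 0, 0.02, 0, 0, 0, 85, 0, 0, 0.05, 0, 0, 0, 85, 0, 0, 0.1, 0, 0, 0, 85, 0, 0, 0.16, 0, 0, 0, 85, 0, 0, 0.22, 0, 0, 0, 85, -0.06, -0.06, 0.25, 0, 0, 0, 85, -0.13, -0.15, 0.27, 0, 0, 0, 85, -0.2, -0.25, 0.27, 0, 0, 0, 85, -0.2, -0.35, 0.27, 0, 0, 0, 85, -0.2, -0.45, 0.27, 0, 0, 0])

```text
clock: 20.5
position: [0.4605, -0.0294, 0.2058]
ee_rot: [0.725, 0.689, 0.0, 0.002]
ft_force: [1.2, -0.5, -0.4]
grip_width: 0.996
grasp_force: 0.0
```

```bash
python3 r.py;python3 - <<'E'
from h import *
b=snap("scene","s6");a=snap("top","t6")
f=lambda i:cv2.resize(i,None,fx=2,fy=2,interpolation=cv2.INTER_CUBIC)
cv2.imwrite("pics/s6c.png",np.hstack([f(b[150:310,280:480]),f(a[150:310,190:390])]))
E
```

```text
20.5 [ 0.46049155 -0.02935784  0.20584336] yaw 87.10333994433437 tilt [ 0.00289882 -0.00226005 -0.99999324] 0.0 F [ 1.20862713 -0.5424994  -0.37306419]
frac [ 0.19634741  0.43726307 -0.2724056 ] -1.855524630206181e-05
```

View pics/s6c.png

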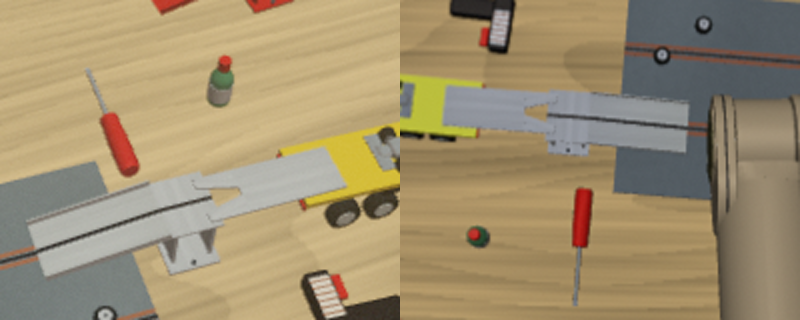

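The plate lies flat from the landing to the deck: left-crop (200–345,150–215), right-crop tail at x≈444. One last close crop will check the prong overlap.

Run:
```python
from h import *
b=cv2.imread("pics/s6.png");a=cv2.imread("pics/t6.png")
f=lambda i:cv2.resize(i,None,fx=6,fy=6,interpolation=cv2.INTER_CUBIC)
cv2.imwrite("pics/s7c.png",np.hstack([f(b[220:280,350:410]),f(a[185:245,240:300])]))
```

```text
(no output)
```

View pics/s7c.png

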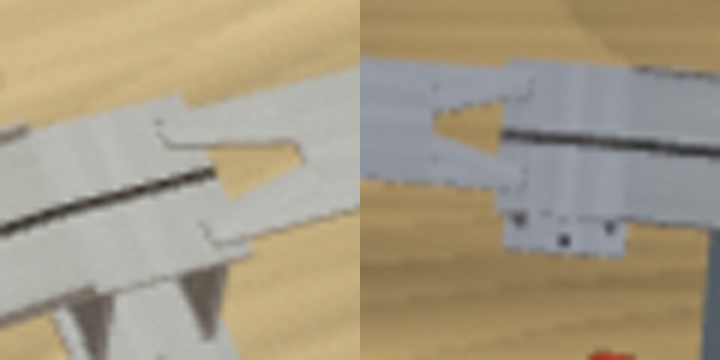

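The prong tips lie on the landing: left-crop (158,122) and (203,222), right-crop (531,85) and (522,185), with the edge at x≈503.

Run:
```python
from h import *
np.set_printoptions(precision=4,suppress=True)
s=lambda l,z:ray("scene",[(350+(x+.5)/6-.5,220+(y+.5)/6-.5) for x,y in l],z).mean(0)
t=lambda l,z:ray("top",[(240+(x-360+.5)/6-.5,185+(y+.5)/6-.5) for x,y in l],z).mean(0)
print(s([(158,122),(203,222)],.069),s([(183,95),(250,255)],.066),s([(215,172)],.066))
print(t([(531,85),(522,185)],.069),t([(507,60),(499,210)],.066),t([(502,133)],.066))
print("tail top",ray("top",[(190+45/2,150+86/2),(190+43/2,150+122/2)],.069),"scene",ray("scene",[(280+330/2,150+149/2),(280+346/2,150+187/2)],.069))
```

```text
[0.5764 0.1949 0.069 ] [0.5799 0.2078 0.066 ] [0.5792 0.2078 0.066 ]
[0.5776 0.1986 0.069 ] [0.578  0.2098 0.066 ] [0.5788 0.2103 0.066 ]
tail top [[0.615  0.3555 0.069 ]
 [0.5631 0.356  0.069 ]] scene [[0.5684 0.3604 0.069 ]
 [0.6211 0.3514 0.069 ]]
```

The overlap is about 12 mm, the notched end is within about 3 mm of the centre line, and the tail is about 50 mm onto the deck. Handing in.

```bash
python3 -c "
from workcell import *
print(hand_in())"
```

```text
the job is handed in; nothing more can be done
None
```

The plate lies flat across the gap, released and handed in at about 20 s: notched end about 12 mm onto the landing, plain end about 50 mm onto the deck, within about 3 mm of the centre line by the cameras; `hand_in()` gave no verdict.

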